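Build up and load the desk tidy

TASK

Build the desk tidy from the bottom up, strictly one step after another: put the eraser in the grey base tray, stack the green tray squarely on the base, put the brass sharpener in the green tray, stack the yellow tray squarely on the green one, and last stand the loupe upright in the yellow tray. Fill each tray only after it is on the stack, seat each with its feet fully down inside the one below, and do not disturb the glue stick, the bulldog clip or the wooden letter block.

Things in the scene. Friction and masses are not known exactly. Their poses are not given: they have to be found in the camera images.
- base_tray: Grey open tray fixed to the table on a dark plinth, the foot of the stack: walls outside 110 (x) by 66 (y) mm, 3 mm thick; plinth 118 by 74 mm, 5 mm high. Origin: centre of its underside on the table, z up; inner floor 6 mm and rim 32 mm above the origin. Inside 104 (x) by 60 (y) mm. Alike when turned half round.
- green_tray: Loose open green tray, 110 (x) x 66 (y) mm, walls 3 mm, inside 104 x 60. Origin: centre, level with the tips of its four rounded 8 mm corner feet; z up; inner floor 11 mm, rim 39 mm above. Seated: long sides parallel, feet inside the base's corners, floor on its rim; its origin then is 24 mm above the base's (play 1.5 mm; self-centring from 2.5 mm off). Grip across the 66 mm. 0.10-0.16 kg.
- yellow_tray: Loose open yellow tray, 110 (x) x 66 (y) mm, walls 3 mm, inside 104 x 60. Origin: centre, level with the tips of its four rounded 8 mm corner feet; z up; inner floor 11 mm, rim 39 mm above. Seated: long sides parallel, feet inside the green corners, floor on its rim; its origin then is 31 mm above the green tray's (play 1.5 mm; self-centring from 2.5 mm off). Grip across the 66 mm. 0.10-0.16 kg.
- eraser: White eraser in a dark green card sleeve lying flat, 20 to 22 (x) by 50 (y) by 12 (z) mm. Origin: centre of its underside, z up. Pinch it across its 20 mm width. In a tray there is more room for open fingers along the tray's length than across.
- sharpener: Small brass pencil sharpener lying flat with its steel blade up, 18 (x) by 28 (y) by 16 (z) mm; the body to grip is 12 mm high. Origin: centre of its underside, z up. Pinch it across its 18 mm width.
- loupe: Black round standing magnifier with a glass top, 42 mm across, 43 mm high (firm to the fingers up to 40 mm). Origin: centre of its foot, z up. Round: any grasp yaw will do; grip the upper half. It stands higher than the tray walls.
- glue_stick: Bystander, loose: upright glue stick, white with a dark cap, 28 mm across, 92 mm high, easily tipped. Origin: centre of its foot, z up. To be left alone.
- bulldog_clip: Bystander, loose: black spring clip with wire handles lying flat, 32 (x) by 50 (y) by 12 (z) mm; the black jaw is on the -y side. Origin: centre of its underside. To be left alone.
- wood_letter: Bystander, loose: brown wooden printing block with a dark raised letter on top, 52 (x) by 32 (y) by 23 (z) mm. Origin: centre of its underside. To be left alone.

How it is judged:
On the way, in this order (a step that is already met when the one before it is completed fails the run):
1. the eraser lies in the grey base tray (x of eraser in the frame of base_tray between -0.047 and 0.047 m and y of eraser in the frame of base_tray between -0.028 and 0.028 m and z of eraser in the frame of base_tray between 0.002 and 0.013 m), for 0.2 s.
2. the green tray is seated on the base (all of step 1 and z of green_tray in the frame of base_tray between 0.021 and 0.027 m and horizontal distance between green_tray and base_tray below 0.005 m and angle between the x axis of green_tray and the x axis of base_tray, either way round below 0.09 rad and angle between green_tray's own z axis and vertical below 0.05 rad), for 0.2 s.
3. the sharpener lies in the green tray on the stack (x of sharpener in the frame of green_tray between -0.047 and 0.047 m and y of sharpener in the frame of green_tray between -0.028 and 0.028 m and z of sharpener in the frame of green_tray between 0.008 and 0.019 m and z of green_tray in the frame of base_tray between 0.021 and 0.027 m and horizontal distance between green_tray and base_tray below 0.005 m and angle between the x axis of green_tray and the x axis of base_tray, either way round below 0.09 rad and angle between green_tray's own z axis and vertical below 0.05 rad), for 0.2 s.
4. the yellow tray is seated on the green one (all of step 3 and z of yellow_tray in the frame of green_tray between 0.028 and 0.034 m and horizontal distance between yellow_tray and green_tray below 0.005 m and angle between the x axis of yellow_tray and the x axis of green_tray, either way round below 0.09 rad and angle between yellow_tray's own z axis and vertical below 0.05 rad), for 0.2 s.
5. the loupe stands in the yellow tray on the stack (x of loupe in the frame of yellow_tray between -0.047 and 0.047 m and y of loupe in the frame of yellow_tray between -0.028 and 0.028 m and z of loupe in the frame of yellow_tray between 0.009 and 0.014 m and angle between loupe's own z axis and vertical below 0.1 rad and z of yellow_tray in the frame of green_tray between 0.028 and 0.034 m and horizontal distance between yellow_tray and green_tray below 0.005 m and angle between the x axis of yellow_tray and the x axis of green_tray, either way round below 0.09 rad and angle between yellow_tray's own z axis and vertical below 0.05 rad), for 0.2 s.
At the end, for the whole second after the job is handed in: Eraser in the base tray; green tray seated on the base, yellow on the green (centres within 5 mm, turned under 0.09 rad, tilted under 0.05 rad, height within 3 mm of seated); sharpener lying in the green tray; loupe standing in the yellow tray (tilt under 0.1 rad); all at rest (all of step 1 and all of step 3 and all of step 5 and linear speed of each of eraser, green_tray, sharpener, yellow_tray, loupe below 0.02 m/s); the robot touches nothing.
It fails at once if the glue stick is moved by more than 20 mm or tipped (distance of glue_stick from where it was at the start of the episode above 0.02 m or angle between glue_stick's own z axis and vertical above 0.3 rad).
It fails at once if the bulldog clip is moved by more than 20 mm or tipped (distance of bulldog_clip from where it was at the start of the episode above 0.02 m or angle between bulldog_clip's own z axis and vertical above 0.3 rad).
It fails at once if the wooden letter block is moved by more than 20 mm or tipped (distance of wood_letter from where it was at the start of the episode above 0.02 m or angle between wood_letter's own z axis and vertical above 0.3 rad).
It also fails if it takes over 134 s, if anything falls off the work surface, if the arm or the gripper's body presses on something with over 40 N, if the wrist force passes 120 N, or if a joint passes its speed limit or range.

ROBOT

A 6-joint arm with a two-finger parallel gripper is mounted at the origin on the work surface; the furniture and walls round the work are solid. World frame = base frame: x ahead of the robot, y to its left, z up, the work surface at z = 0. Lengths are in m, angles in rad, forces in N, time in s.
With the tool pointing down it reaches from about 0.4 to 0.825 m from the base axis. Payload 7 kg.
Tool frame: the origin (TCP) lies at the very end of the fingers, on their centre line; the grasp point (between the pads) lies 19 mm behind it (bot.grasp_offset is the distance from the TCP to the grasp point, in m); z points along the fingers, y is the line along which they close (so a half turn about z gives the same grasp; the last joint's range is limited). The gripper opens to 88 mm and grips with 3 to 60 N. Pads are 19 mm wide; open, the fingers measure 130 mm over their backs; the gripper's body (78 mm by 193 mm) begins 47 mm behind the grasp point.
Start: joints at [1.552, 0.359, 0.012, 0, -1.224, -0.288], TCP at [0.204, 0.643, 0.227] pointing down, gripper open.
Joint ranges: [-3.07, 3.07], [-1.43, 2.12], [-1.02, 1.25], [-3.03, 1.67], [-3.05, -0], [-3.03, 3.03]. Speed limits (rad/s): [2.39, 2.39, 3.01, 3.14, 3.14, 3.14].

INTERFACE

Orientations are given as a unit quaternion [w, x, y, z].
In Python, from station import bot gives the robot as it stands.
- The arm moves only by the shell command python3 -m jog 'ROWS'. ROWS is JSON, a list of rows, each an object of numbers: "dx", "dy", "dz": the shift along the tool's x, y, z in units of 25 mm (1.0 is 25 mm); "rx", "ry", "rz": the turn, a rotation vector about the tool's x, y, z in units of 5 degrees (1.0 is 5 degrees); "jaw": the opening, from 0 (shut) to 1 (fully open). In form: [{"dx": .., "dy": .., "dz": .., "rx": .., "ry": .., "rz": .., "jaw": ..}, ...]. A call has 1 to 8 rows; each row is the pose to reach, as a shift and turn from the pose commanded when the call began, along the tool's axes at that moment; what a row does not reach only later rows make up. A row lasts 1/10 s, in which the tool goes at most 50 mm and 8.59 degrees, less where a joint would pass 70% of its speed; a pose out of reach is approached as far as the arm can. A call with a gripper value outside its range is refused whole. The fingers move at their own pace and stop on an object; the grip force is fixed at half the most. Time passes only in rows, so rows that repeat a pose let the fingers close. It gives the time, the measured TCP pose, the force, the opening and the grip force at its end, in the units of the state.
- bot.observe(): the state, without advancing time (a new reading comes with each control period).
- bot.camera(name): name is "scene" or "top" or "wrist"; returns a dict with "img" (384x512x3 uint8, blue, green, red), "range_z" (384x512 float32, m along the optical axis (not along the pixel's ray), 0 where there is no reading), "fov_y" (degrees; the focal length in pixels is half the picture's height over the tangent of half this angle, whatever the lens; pixels are square), "cx", "cy" (the principal point, pixels), "cam_to_world" (4x4, takes a point from camera to world coordinates). Camera axes: x right, y down, z forward; pixel columns grow to the right and rows downward; lengths in m; the calibration is good to about 2 mm. A picture is of the moment at which its call begins.
- bot.job_done(): hands the job in; it is judged then, once.
The state is a dict: "time_s": time; "q": joint angles; "dq": joint speeds; "joint_torque": joint torques, N m; "tool_pos": TCP position; "tcp_rot": TCP orientation; "contact_force": force on the tool from outside, world axes, zero at the start; "moment": the same for the moment, N m; "gripper_width": finger opening in m; "finger_force": force on a finger pad.
Only numpy, scipy, OpenCV 4.12 (cv2) and the standard library are available. Lean on these libraries where they do the work, as an engineer would, in place of code of your own. Each camera call takes 0.05 s, during which the arm holds its last target. There are 200 camera calls.

## Working session

There is one attempt and no reset: what is moved stays moved. The work goes in short steps, Python scripts to look and compute and a shell command to move; the robot and the scene stay as the last step left them, time stands still between calls to the robot, and variables do not carry over. Pictures are saved under pics/ and viewed, at most 14 in all, crops included, and the job is handed in when it is done.

```bash
mkdir -p pics
cat > h.py <<'E'
import numpy as np, cv2, pickle
from station import bot
from scipy.spatial.transform import Rotation as R
def cloud(c):
    h,w=c["range_z"].shape; f=h/2/np.tan(np.radians(c["fov_y"])/2)
    u,v=np.meshgrid(np.arange(w),np.arange(h)); z=c["range_z"]
    P=np.stack([(u-c["cx"])/f*z,(v-c["cy"])/f*z,z],-1)
    M=np.array(c["cam_to_world"]); return P@M[:3,:3].T+M[:3,3]
def snap(n,tag):
    c=bot.camera(n); cv2.imwrite(f"pics/{tag}.png",c["img"]); pickle.dump(c,open(f"pics/{tag}.pkl","wb")); return c
def pose():
    o=bot.observe(); return np.array(o["tool_pos"]),R.from_quat(np.array(o["tcp_rot"])[[1,2,3,0]])
def to(x,y,z,yaw):
    """print shift (units) from current pose to TCP target pointing down with tool y (closing) axis at world angle yaw"""
    p,r=pose(); d=r.inv().apply(np.array([x,y,z])-p)/.025
    best=None
    for k in (0,np.pi):
        a=yaw+k; Y=np.array([np.cos(a),np.sin(a),0]); Z=np.array([0,0,-1.]); X=np.cross(Y,Z)
        t=R.from_matrix(np.stack([X,Y,Z],1)); rv=(r.inv()*t).as_rotvec(degrees=True)/5
        if best is None or np.linalg.norm(rv)<np.linalg.norm(best): best=rv
    print("d",d.round(2),"r",best.round(2))
E
python3 - <<'E'
from h import *
o=bot.observe(); print({k:np.round(v,3) for k,v in o.items()})
for n in("top","scene"):
    c=snap(n,n+"0"); print(n,c["fov_y"],c["cx"],c["cy"],np.round(c["cam_to_world"],3).tolist())
print(bot.grasp_offset)
a=cv2.imread("pics/top0.png");b=cv2.imread("pics/scene0.png")
cv2.imwrite("pics/both.png",cv2.resize(np.vstack([a,b]),(400,600)))
E
```

```text
{'time_s': np.float64(0.0), 'q': array([ 1.552,  0.359,  0.011, -0.   , -1.224, -0.288]), 'dq': array([-0.002,  0.   ,  0.   ,  0.   , -0.001,  0.   ]), 'joint_torque': array([ 1.0000e-03, -5.8272e+01,  2.9306e+01,  6.9970e+00,  7.0000e-03,
       -0.0000e+00]), 'tool_pos': array([0.204, 0.643, 0.226]), 'tcp_rot': array([ 0.001,  0.988, -0.153, -0.   ]), 'contact_force': array([-0.108,  0.399,  1.102]), 'moment': array([-0.035,  0.026,  0.02 ]), 'finger_force': np.float64(0.0), 'gripper_width': np.float64(0.087)}
top 54.22563976493979 252.69085876645343 194.57332983951244 [[0.023, -0.999, 0.04, 0.49], [-0.999, -0.024, -0.027, 0.008], [0.028, -0.039, -0.999, 0.897], [0.0, 0.0, 0.0, 1.0]]
scene 57.041179864088214 253.8927811024207 190.52120983170025 [[-0.76, -0.322, 0.565, 0.04], [-0.65, 0.407, -0.642, 0.577], [-0.024, -0.855, -0.518, 0.495], [0.0, 0.0, 0.0, 1.0]]
0.0188
```

View pics/top0.png

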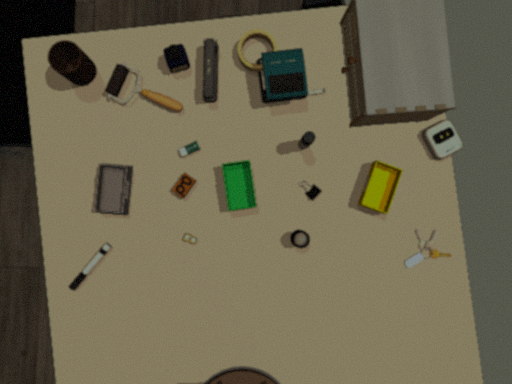

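View pics/scene0.png

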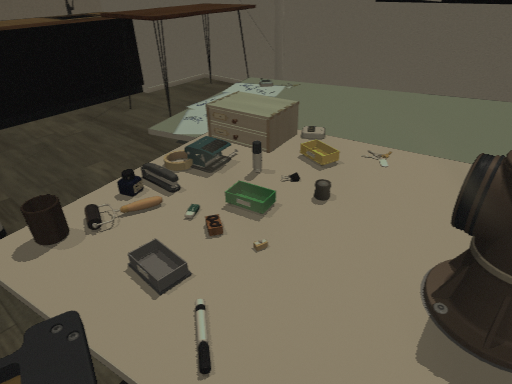

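The top view shows: base tray (114,189), eraser (189,149), wooden block (184,186), green tray (239,186), sharpener (190,239), glue stick (307,141), clip (311,190), yellow tray (380,187) and loupe (300,239).

```bash
cat > m.py <<'E'
from h import *
import sys
def comp(P,seed,zmin,zmax=1,r=.09):
    m=(P[...,2]>zmin)&(P[...,2]<zmax)
    s=np.array(seed); m&=np.linalg.norm(P[...,:2]-s,axis=-1)<r
    n,l,st,c=cv2.connectedComponentsWithStats(m.astype(np.uint8))
    k=1+np.argmax(st[1:,4]); return P[l==k]
if __name__=="__main__":
    c=pickle.load(open("pics/top0.pkl","rb")); P=cloud(c)
    t=P[300:360,60:180]; print("table z",np.median(t[...,2]), [np.round(P[v,u],3).tolist() for u,v in((60,200),(250,300),(450,300),(250,130))])
    for n,u,v,z in (("base",114,189,.02),("eraser",189,149,.006),("wood",184,186,.012),("green",239,186,.025),("sharp",190,239,.006),("glue",307,141,.08),("clip",311,190,.004),("yellow",380,187,.025),("loupe",300,239,.03)):
        s=P[v,u,:2]; 
        try:
            Q=comp(P,s,z,r=.08 if n in("base","green","yellow") else .04)
            (cx,cy),(w,h),a=cv2.minAreaRect(Q[:,:2].astype(np.float32)*1000)
            if w<h: w,h,a=h,w,a+90
            print(n,"ctr",round(cx,1),round(cy,1),"size",round(w,1),round(h,1),"long axis deg",round(a,1),"z",np.percentile(Q[:,2],[50,95]).round(4),len(Q))
        except Exception as e: print(n,e)
E
python3 m.py
```

```text
table z -0.0008779416651461536 [[0.503, 0.439, -0.002], [0.276, -0.016, 0.001], [0.284, -0.496, 0.001], [0.681, -0.007, 0.002]]
base ctr 532.0 310.5 size 109.9 67.7 long axis deg 176.5 z [0.0295 0.033 ] 354
eraser ctr 631.9 137.5 size 49.5 22.0 long axis deg 116.5 z [0.0112 0.014 ] 196
wood ctr 544.6 147.1 size 51.8 32.9 long axis deg 146.6 z [0.0207 0.0239] 319
green ctr 545.4 17.2 size 112.1 66.9 long axis deg 9.4 z [0.0377 0.0404] 226
sharp ctr 420.2 129.0 size 27.6 16.4 long axis deg 69.9 z [0.0128 0.0153] 77
glue ctr 650.8 -132.6 size 26.1 24.9 long axis deg 3.3 z [0.0913 0.0936] 134
clip ctr 537.5 -158.8 size 31.9 28.4 long axis deg 135.9 z [0.0083 0.0117] 119
yellow ctr 550.8 -313.5 size 110.5 67.2 long axis deg 161.3 z [0.036  0.0403] 399
loupe ctr 426.4 -127.3 size 39.6 38.7 long axis deg 92.2 z [0.0395 0.0431] 252
```

```bash
python3 -c "
from h import *
to(.632,.1375,.16,np.radians(26.5))"
```

```text
d [22.44 14.1   2.65] r [ 0.01 -0.01  9.18]
```

```bash
R='{"dx":22.44,"dy":14.1,"dz":0,"rz":9.18}'; python3 -m jog '[{"dx":22.44,"dy":14.1,"rz":9.18,"jaw":1},{"dx":22.44,"dy":14.1,"rz":9.18,"jaw":0.6},{"dx":22.44,"dy":14.1,"rz":9.18,"jaw":0.6},{"dx":22.44,"dy":14.1,"rz":9.18,"jaw":0.6},{"dx":22.44,"dy":14.1,"rz":9.18,"jaw":0.6},{"dx":22.44,"dy":14.1,"rz":9.18,"jaw":0.6},{"dx":22.44,"dy":14.1,"rz":9.18,"jaw":0.6},{"dx":22.44,"dy":14.1,"rz":9.18,"jaw":0.6}]'; python3 -c "
from h import *
to(.632,.1375,.16,np.radians(26.5))"
```

```text
d [22.44 14.1   2.65] r [ 0.01 -0.01  9.18]schema error: expected keys dx, dy, dz, rx, ry, rz, jaw
```

```bash
python3 -m jog '[{"dx":22.44,"dy":14.1,"dz":0,"rx":0,"ry":0,"rz":9.18,"jaw":1},{"dx":22.44,"dy":14.1,"dz":0,"rx":0,"ry":0,"rz":9.18,"jaw":0.6},{"dx":22.44,"dy":14.1,"dz":0,"rx":0,"ry":0,"rz":9.18,"jaw":0.6},{"dx":22.44,"dy":14.1,"dz":0,"rx":0,"ry":0,"rz":9.18,"jaw":0.6},{"dx":22.44,"dy":14.1,"dz":0,"rx":0,"ry":0,"rz":9.18,"jaw":0.6},{"dx":22.44,"dy":14.1,"dz":0,"rx":0,"ry":0,"rz":9.18,"jaw":0.6},{"dx":22.44,"dy":14.1,"dz":0,"rx":0,"ry":0,"rz":9.18,"jaw":0.6},{"dx":22.44,"dy":14.1,"dz":0,"rx":0,"ry":0,"rz":9.18,"jaw":0.6}]'; python3 -c "
from h import *
to(.632,.1375,.16,np.radians(26.5))"
```

```text
time_s: 0.9
tool_pos: [0.4632, 0.3365, 0.2265]
tcp_rot: [0.0, 0.85, -0.526, -0.0]
contact_force: [0.7, 1.3, -0.5]
gripper_width: 0.0527
finger_force: 0.0
d [10.14 -2.48  2.66] r [0.   0.   0.01]
```

```bash
python3 -m jog '[{"dx":10.1,"dy":-2.5,"dz":2.66,"rx":0,"ry":0,"rz":0,"jaw":0.6},{"dx":10.1,"dy":-2.5,"dz":2.66,"rx":0,"ry":0,"rz":0,"jaw":0.6},{"dx":10.1,"dy":-2.5,"dz":2.66,"rx":0,"ry":0,"rz":0,"jaw":0.6},{"dx":10.1,"dy":-2.5,"dz":2.66,"rx":0,"ry":0,"rz":0,"jaw":0.6},{"dx":10.1,"dy":-2.5,"dz":2.66,"rx":0,"ry":0,"rz":0,"jaw":0.6},{"dx":10.1,"dy":-2.5,"dz":2.66,"rx":0,"ry":0,"rz":0,"jaw":0.6},{"dx":10.1,"dy":-2.5,"dz":2.66,"rx":0,"ry":0,"rz":0,"jaw":0.6},{"dx":10.1,"dy":-2.5,"dz":2.66,"rx":0,"ry":0,"rz":0,"jaw":0.6}]'
python3 - <<'E'
from h import *
from m import comp
c=snap("wrist","w1"); P=cloud(c); print(np.round(c["cam_to_world"],3).tolist())
Q=comp(P,(.632,.1375),.006,r=.04) 
(cx,cy),(w,h),a=cv2.minAreaRect(Q[:,:2].astype(np.float32)*1000); print(cx,cy,w,h,a,np.percentile(Q[:,2],[5,50,95]),len(Q))
to(.632,.1375,.003,np.radians(26.5))
E
```

```text
time_s: 1.7
tool_pos: [0.6309, 0.14, 0.1596]
tcp_rot: [0.0, 0.85, -0.527, -0.0]
contact_force: [0.8, 0.2, -0.1]
gripper_width: 0.0524
finger_force: 0.0
[[-0.895, -0.428, -0.125, 0.664], [-0.446, 0.86, 0.248, 0.073], [0.002, 0.278, -0.961, 0.317], [0.0, 0.0, 0.0, 1.0]]
635.3801879882812 130.48236083984375 78.56949615478516 43.875465393066406 25.94556999206543 [0.19605837 0.26359315 0.27652789] 33263
d [0.14 0.01 6.28] r [0.   0.   0.01]
```

View pics/w1.png

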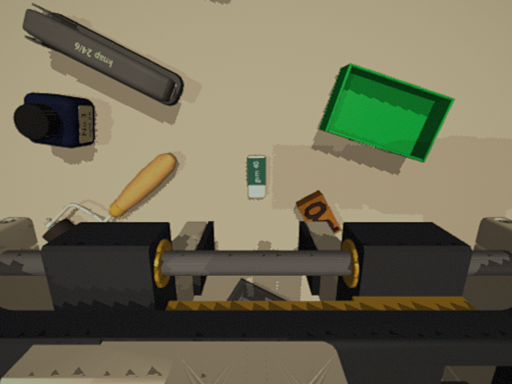

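The wrist view shows the eraser at (257,176), the green tray (388,112) and the block (318,210), with the gripper covering the lower half. I'll measure the eraser and green tray here.

```bash
cat > q.py <<'E'
from m import *
def meas(tag,seed,zmin,zmax,r=.08,name=None):
    c=pickle.load(open(f"pics/{tag}.pkl","rb")); P=cloud(c)
    Q=comp(P,seed,zmin,zmax,r)
    (cx,cy),(w,h),a=cv2.minAreaRect(Q[:,:2].astype(np.float32)*1000)
    if w<h: w,h,a=h,w,a+90
    print(name or tag,"ctr",round(cx,1),round(cy,1),"size",round(w,1),round(h,1),"long",round(a,1),"z",np.percentile(Q[:,2],[5,50,95]).round(4),len(Q))
E
python3 - <<'E'
from q import *
meas("w1",(.632,.1375),.006,.02,.04); meas("w1",(.545,.017),.028,.05); 
to(.632,.1375,.003,np.radians(26.5))
E
```

```text
w1 ctr 631.5 138.3 size 49.3 21.8 long 116.8 z [0.0098 0.0117 0.0131] 793
w1 ctr 545.6 18.7 size 110.5 67.1 long 9.3 z [0.0291 0.0376 0.0395] 1912
d [0.14 0.01 6.28] r [0.   0.   0.01]
```

```bash
python3 -m jog '[{"dx":0.14,"dy":0,"dz":2,"rx":0,"ry":0,"rz":0,"jaw":0.6},{"dx":0.14,"dy":0,"dz":4,"rx":0,"ry":0,"rz":0,"jaw":0.6},{"dx":0.14,"dy":0,"dz":5.6,"rx":0,"ry":0,"rz":0,"jaw":0.6},{"dx":0.14,"dy":0,"dz":6.26,"rx":0,"ry":0,"rz":0,"jaw":0.6},{"dx":0.14,"dy":0,"dz":6.26,"rx":0,"ry":0,"rz":0,"jaw":0.6},{"dx":0.14,"dy":0,"dz":6.26,"rx":0,"ry":0,"rz":0,"jaw":0.2},{"dx":0.14,"dy":0,"dz":6.26,"rx":0,"ry":0,"rz":0,"jaw":0},{"dx":0.14,"dy":0,"dz":6.26,"rx":0,"ry":0,"rz":0,"jaw":0}]'
python3 -m jog '[{"dx":0,"dy":0,"dz":0,"rx":0,"ry":0,"rz":0,"jaw":0},{"dx":0,"dy":0,"dz":0,"rx":0,"ry":0,"rz":0,"jaw":0},{"dx":0,"dy":0,"dz":-1,"rx":0,"ry":0,"rz":0,"jaw":0},{"dx":0,"dy":0,"dz":-2.5,"rx":0,"ry":0,"rz":0,"jaw":0},{"dx":0,"dy":0,"dz":-4,"rx":0,"ry":0,"rz":0,"jaw":0},{"dx":0,"dy":0,"dz":-4,"rx":0,"ry":0,"rz":0,"jaw":0}]'
python3 -c "
from h import *
to(.532,.3105,.10,np.radians(-3.5))"
```

```text
time_s: 2.55
tool_pos: [0.6329, 0.138, 0.0044]
tcp_rot: [-0.001, 0.851, -0.526, 0.0]
contact_force: [-0.2, -0.2, 0.6]
gripper_width: 0.0337
finger_force: 0.0
time_s: 3.15
tool_pos: [0.6361, 0.1383, 0.1097]
tcp_rot: [-0.004, 0.851, -0.526, 0.003]
contact_force: [0.7, 0.2, -0.2]
gripper_width: 0.0204
finger_force: 30.0
d [-8.02  0.65  0.37] r [-0.11  0.02  6.01]
```

```bash
python3 -m jog '[{"dx":-4,"dy":0.3,"dz":0.3,"rx":0,"ry":0,"rz":3,"jaw":0},{"dx":-8,"dy":0.65,"dz":0.3,"rx":0,"ry":0,"rz":6,"jaw":0},{"dx":-8,"dy":0.65,"dz":0.3,"rx":0,"ry":0,"rz":6,"jaw":0},{"dx":-8,"dy":0.65,"dz":0.3,"rx":0,"ry":0,"rz":6,"jaw":0},{"dx":-8,"dy":0.65,"dz":0.3,"rx":0,"ry":0,"rz":6,"jaw":0},{"dx":-8,"dy":0.65,"dz":0.3,"rx":0,"ry":0,"rz":6,"jaw":0},{"dx":-8,"dy":0.65,"dz":0.3,"rx":0,"ry":0,"rz":6,"jaw":0}]'
python3 - <<'E'
from q import *
snap("wrist","w2")
meas("w2",(.532,.3105),.025,.045)
to(.532,.3105,.011,np.radians(-3.5))
E
```

```text
time_s: 3.85
tool_pos: [0.5288, 0.3086, 0.0959]
tcp_rot: [-0.0, -0.686, 0.728, -0.0]
contact_force: [-0.3, 0.2, -0.4]
gripper_width: 0.0207
finger_force: 30.0
w2 ctr 531.1 302.6 size 110.3 49.1 long 176.7 z [0.0257 0.0311 0.0325] 1119
d [-0.1  -0.11  3.4 ] r [ 0. -0.  0.]
```

View pics/w2.png

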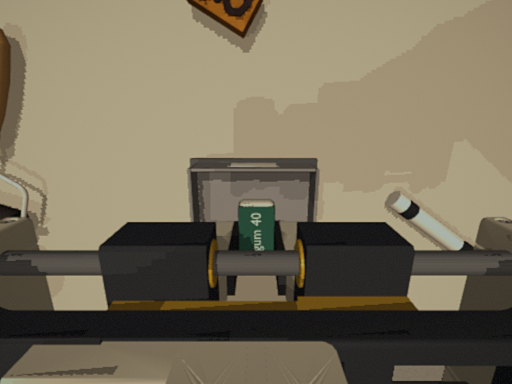

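The eraser (256,225) is held centred over the base tray (253,190), which is partly hidden. Lowering.

```bash
python3 -m jog '[{"dx":-0.1,"dy":-0.1,"dz":1.5,"rx":0,"ry":0,"rz":0,"jaw":0},{"dx":-0.1,"dy":-0.1,"dz":2.6,"rx":0,"ry":0,"rz":0,"jaw":0},{"dx":-0.1,"dy":-0.1,"dz":3.1,"rx":0,"ry":0,"rz":0,"jaw":0},{"dx":-0.1,"dy":-0.1,"dz":3.4,"rx":0,"ry":0,"rz":0,"jaw":0},{"dx":-0.1,"dy":-0.1,"dz":3.4,"rx":0,"ry":0,"rz":0,"jaw":0},{"dx":-0.1,"dy":-0.1,"dz":3.4,"rx":0,"ry":0,"rz":0,"jaw":0.4},{"dx":-0.1,"dy":-0.1,"dz":3.4,"rx":0,"ry":0,"rz":0,"jaw":0.4},{"dx":-0.1,"dy":-0.1,"dz":3.4,"rx":0,"ry":0,"rz":0,"jaw":0.4}]'
python3 -m jog '[{"dx":0,"dy":0,"dz":-1,"rx":0,"ry":0,"rz":0,"jaw":0.4},{"dx":0,"dy":0,"dz":-3,"rx":0,"ry":0,"rz":0,"jaw":0.4},{"dx":0,"dy":0,"dz":-5,"rx":0,"ry":0,"rz":0,"jaw":0.4},{"dx":0,"dy":0,"dz":-6,"rx":0,"ry":0,"rz":0,"jaw":0.7},{"dx":0,"dy":0,"dz":-6,"rx":0,"ry":0,"rz":0,"jaw":1},{"dx":0,"dy":0,"dz":-6,"rx":0,"ry":0,"rz":0,"jaw":1}]'
python3 -c "
from h import *
to(.5455,.018,.16,np.radians(99.3))"
```

```text
time_s: 4.7
tool_pos: [0.5319, 0.3116, 0.0119]
tcp_rot: [0.001, -0.685, 0.728, 0.0]
contact_force: [-0.6, 0.4, -0.2]
gripper_width: 0.0339
finger_force: 0.0
time_s: 5.3
tool_pos: [0.5315, 0.3114, 0.162]
tcp_rot: [0.001, -0.685, 0.728, 0.0]
contact_force: [-0.6, 0.8, -1.3]
gripper_width: 0.0537
finger_force: 0.0
d [11.68 -1.27  0.06] r [ 0.    0.03 15.44]
```

```bash
python3 -m jog '[{"dx":-2,"dy":0,"dz":0,"rx":0,"ry":0,"rz":0,"jaw":1},{"dx":-3,"dy":0,"dz":0,"rx":0,"ry":0,"rz":0,"jaw":1},{"dx":-3,"dy":0,"dz":0,"rx":0,"ry":0,"rz":0,"jaw":1},{"dx":-3,"dy":0,"dz":0,"rx":0,"ry":0,"rz":0,"jaw":1},{"dx":-3,"dy":0,"dz":0,"rx":0,"ry":0,"rz":0,"jaw":1}]'
python3 - <<'E'
from q import *
snap("wrist","w3")
meas("w3",(.532,.3105),.025,.045)
meas("w3",(.532,.3105),.013,.022,.035,"eraser")
snap("top","t3")
to(.5455,.018,.16,np.radians(99.3))
print(bot.observe()["q"])
E
```

```text
time_s: 5.8
tool_pos: [0.5355, 0.3851, 0.1599]
tcp_rot: [-0.001, -0.685, 0.728, -0.0]
contact_force: [1.1, -0.1, 0.8]
gripper_width: 0.0869
finger_force: 0.0
w3 ctr 531.5 312.2 size 110.3 66.8 long 176.3 z [0.0279 0.0313 0.0327] 1238
eraser ctr 532.3 312.6 size 49.4 21.1 long 87.1 z [0.0157 0.0176 0.019 ] 983
d [14.63 -1.28  0.04] r [ 0.000e+00 -1.000e-02  1.544e+01]
[ 9.17899390e-01  3.79786088e-01 -1.11690794e-01 -8.86927063e-05
 -1.08019801e+00 -9.79290366e-01]
```

View pics/w3.png

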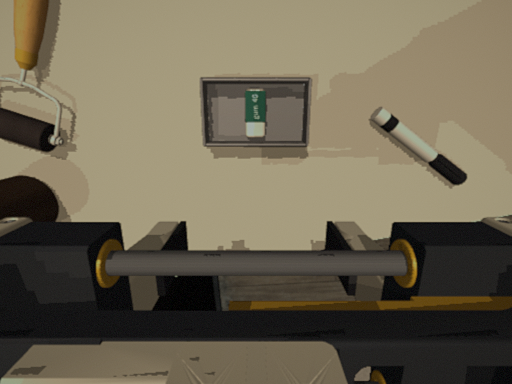

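The eraser lies centred in the base tray at (255,112). Next: green tray.

```bash
python3 -m jog '[{"dx":2,"dy":-0.2,"dz":0,"rx":0,"ry":0,"rz":1.7,"jaw":1},{"dx":4,"dy":-0.4,"dz":0,"rx":0,"ry":0,"rz":3.4,"jaw":1},{"dx":6,"dy":-0.5,"dz":0,"rx":0,"ry":0,"rz":5.1,"jaw":1},{"dx":8,"dy":-0.7,"dz":0,"rx":0,"ry":0,"rz":6.8,"jaw":1},{"dx":10,"dy":-0.9,"dz":0,"rx":0,"ry":0,"rz":8.5,"jaw":1},{"dx":12,"dy":-1.1,"dz":0,"rx":0,"ry":0,"rz":10.2,"jaw":1},{"dx":13.5,"dy":-1.2,"dz":0,"rx":0,"ry":0,"rz":11.9,"jaw":1},{"dx":14.63,"dy":-1.28,"dz":0,"rx":0,"ry":0,"rz":13.6,"jaw":1}]'
python3 -c "
from h import *
to(.5456,.0183,.014,np.radians(99.3))"
```

```text
time_s: 6.7
tool_pos: [0.545, 0.0159, 0.1615]
tcp_rot: [0.0, -0.157, 0.988, 0.0]
contact_force: [0.3, -0.4, 0.1]
gripper_width: 0.088
finger_force: 0.0
d [-0.05  0.08  5.9 ] r [0.   0.01 1.75]
```

```bash
python3 -m jog '[{"dx":0,"dy":0,"dz":2,"rx":0,"ry":0,"rz":1.75,"jaw":1},{"dx":0,"dy":0,"dz":3,"rx":0,"ry":0,"rz":1.75,"jaw":1},{"dx":0,"dy":0,"dz":3,"rx":0,"ry":0,"rz":1.75,"jaw":1},{"dx":0,"dy":0,"dz":3,"rx":0,"ry":0,"rz":1.75,"jaw":1}]'
python3 -c "
from h import *
to(.5456,.0183,.014,np.radians(99.3))"
```

```text
time_s: 7.1
tool_pos: [0.546, 0.0186, 0.0868]
tcp_rot: [0.0, -0.086, 0.996, -0.0]
contact_force: [0.2, 0.5, 0.2]
gripper_width: 0.0879
finger_force: 0.0
d [ 0.02 -0.01  2.91] r [-0.01 -0.    0.1 ]
```

```bash
python3 -m jog '[{"dx":0,"dy":0,"dz":1.5,"rx":0,"ry":0,"rz":0.1,"jaw":1},{"dx":0,"dy":0,"dz":2.5,"rx":0,"ry":0,"rz":0.1,"jaw":1},{"dx":0,"dy":0,"dz":2.91,"rx":0,"ry":0,"rz":0.1,"jaw":1},{"dx":0,"dy":0,"dz":2.91,"rx":0,"ry":0,"rz":0.1,"jaw":1},{"dx":0,"dy":0,"dz":2.91,"rx":0,"ry":0,"rz":0.1,"jaw":0.7},{"dx":0,"dy":0,"dz":2.91,"rx":0,"ry":0,"rz":0.1,"jaw":0.5},{"dx":0,"dy":0,"dz":2.91,"rx":0,"ry":0,"rz":0.1,"jaw":0.5},{"dx":0,"dy":0,"dz":2.91,"rx":0,"ry":0,"rz":0.1,"jaw":0.5}]'
python3 -m jog '[{"dx":0,"dy":0,"dz":0,"rx":0,"ry":0,"rz":0,"jaw":0.5},{"dx":0,"dy":0,"dz":-1,"rx":0,"ry":0,"rz":0,"jaw":0.5},{"dx":0,"dy":0,"dz":-2.5,"rx":0,"ry":0,"rz":0,"jaw":0.5},{"dx":0,"dy":0,"dz":-4,"rx":0,"ry":0,"rz":0,"jaw":0.5},{"dx":0,"dy":0,"dz":-4,"rx":0,"ry":0,"rz":0,"jaw":0.5},{"dx":0,"dy":0,"dz":-4,"rx":0,"ry":0,"rz":0,"jaw":0.5}]'
python3 -c "
from h import *
to(.5315,.3118,.10,np.radians(86.4))"
```

```text
time_s: 7.9
tool_pos: [0.5465, 0.0192, 0.0144]
tcp_rot: [0.001, -0.081, 0.997, 0.0]
contact_force: [-0.7, 0.8, 4.8]
gripper_width: 0.0659
finger_force: 30.0
time_s: 8.5
tool_pos: [0.546, 0.0192, 0.1141]
tcp_rot: [0.001, -0.081, 0.997, 0.0]
contact_force: [0.0, 0.4, -2.1]
gripper_width: 0.0663
finger_force: 30.0
d [-1.31 11.64  0.58] r [0.01 0.02 2.57]
```

```bash
python3 -m jog '[{"dx":-0.2,"dy":2,"dz":0,"rx":0,"ry":0,"rz":0.5,"jaw":0.5},{"dx":-0.4,"dy":4,"dz":0,"rx":0,"ry":0,"rz":1,"jaw":0.5},{"dx":-0.6,"dy":6,"dz":0.2,"rx":0,"ry":0,"rz":1.5,"jaw":0.5},{"dx":-0.9,"dy":8,"dz":0.4,"rx":0,"ry":0,"rz":2,"jaw":0.5},{"dx":-1.1,"dy":10,"dz":0.58,"rx":0,"ry":0,"rz":2.5,"jaw":0.5},{"dx":-1.3,"dy":11.64,"dz":0.58,"rx":0,"ry":0,"rz":2.57,"jaw":0.5},{"dx":-1.3,"dy":11.64,"dz":0.58,"rx":0,"ry":0,"rz":2.57,"jaw":0.5},{"dx":-1.3,"dy":11.64,"dz":0.58,"rx":0,"ry":0,"rz":2.57,"jaw":0.5}]'
python3 - <<'E'
from q import *
c=snap("wrist","w4")
p,_=pose(); print(p)
meas("w4",p[:2],p[2]+.015,p[2]+.035,.08,"held"); meas("w4",(.5315,.312),.026,.045,.08,"base")
to(.5324,.3118,.06,np.radians(86.4))
E
```

```text
time_s: 9.3
tool_pos: [0.5297, 0.3118, 0.0966]
tcp_rot: [-0.001, 0.03, 1.0, -0.001]
contact_force: [0.5, -0.0, -1.3]
gripper_width: 0.066
finger_force: 30.0
[0.52990329 0.31085746 0.09695379]
held ctr 501.5 313.2 size 101.9 56.8 long 86.6 z [0.1136 0.1203 0.1293] 3826
base ctr 478.1 314.8 size 65.0 3.7 long 86.6 z [0.0301 0.0315 0.0326] 329
d [-0.1   0.05  1.48] r [-0.03 -0.03  0.01]
```

View pics/w4.png

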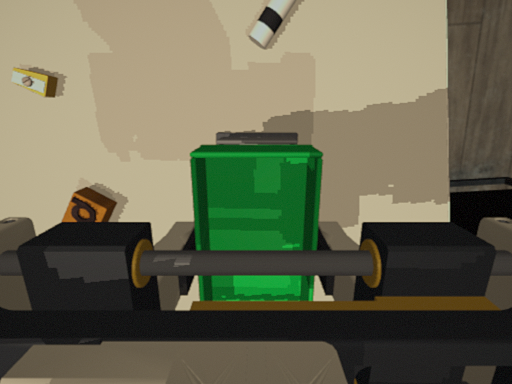

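```bash
cat > e.py <<'E'
from q import *
def ends(tag,ax,c0,bands,half=.036):
    """for each z band: near-end position along axis ax(deg) and lateral mid, rel. to c0"""
    c=pickle.load(open(f"pics/{tag}.pkl","rb")); P=cloud(c); a=np.radians(ax)
    u=np.array([np.cos(a),np.sin(a)]); n=np.array([-u[1],u[0]])
    D=P[...,:2]-np.array(c0); s=D@u; t=D@n
    for nm,z0,z1 in bands:
        m=(P[...,2]>z0)&(P[...,2]<z1)&(abs(s)<.065)&(abs(t)<half)
        k=np.percentile(s[m],1); e=m&(s<k+.004); tt=t[e]
        for g in (np.percentile(s[m],[.5,2])*1e3, (tt.min()*1e3,tt.max()*1e3,(tt.min()+tt.max())*500)): print(nm,np.round(g,1),end=" ")
        print(e.sum())
E
python3 - <<'E'
from e import *
p,_=pose()
ends("w4",-3.5,(.5315,.312),[("held",.112,.13),("base",.027,.035)],.042)
to(.5324,.3118,.06,np.radians(86.4))
E
```

```text
held [-58.3 -58.2] held [-33.1  32.2  -0.5] 1070
base [-55.2 -55.2] base [-33.   32.   -0.5] 329
d [-0.1   0.05  1.48] r [-0.03 -0.03  0.01]
```

Held green tray (255,220) over base; its near end is 3.1 mm past the base's end (base rim at (257,138)). I'll correct that and lower.

```bash
python3 -m jog '[{"dx":-0.12,"dy":0,"dz":0.8,"rx":0,"ry":0,"rz":0,"jaw":0.5},{"dx":-0.12,"dy":0,"dz":1.4,"rx":0,"ry":0,"rz":0,"jaw":0.5},{"dx":-0.12,"dy":0,"dz":1.5,"rx":0,"ry":0,"rz":0,"jaw":0.5},{"dx":-0.12,"dy":0,"dz":1.5,"rx":0,"ry":0,"rz":0,"jaw":0.5},{"dx":-0.12,"dy":0,"dz":1.5,"rx":0,"ry":0,"rz":0,"jaw":0.5}]'
python3 - <<'E'
from e import *
snap("wrist","w5")
ends("w5",-3.5,(.5315,.312),[("held",.076,.095),("base",.027,.035)],.042)
to(.533,.3112,.038,np.radians(86.4))
E
```

```text
time_s: 9.85
tool_pos: [0.5344, 0.3109, 0.062]
tcp_rot: [0.0, 0.031, 1.0, 0.0]
contact_force: [-0.4, 0.3, -1.0]
gripper_width: 0.0655
finger_force: 30.0
held [-53.5 -53.5] held [-33.9  31.7  -1.1] 1129
base [-55.4 -55.3] base [-33.8  31.9  -1. ] 458
d [ 0.06 -0.    0.97] r [ 0.01  0.01 -0.  ]
```

```bash
python3 -m jog '[{"dx":0.06,"dy":0,"dz":0.3,"rx":0,"ry":0,"rz":0,"jaw":0.5},{"dx":0.06,"dy":0,"dz":0.5,"rx":0,"ry":0,"rz":0,"jaw":0.5},{"dx":0.06,"dy":0,"dz":0.65,"rx":0,"ry":0,"rz":0,"jaw":0.5},{"dx":0.06,"dy":0,"dz":0.8,"rx":0,"ry":0,"rz":0,"jaw":0.5},{"dx":0.06,"dy":0,"dz":0.93,"rx":0,"ry":0,"rz":0,"jaw":0.5},{"dx":0.06,"dy":0,"dz":0.93,"rx":0,"ry":0,"rz":0,"jaw":0.5}]'
python3 - <<'E'
from e import *
snap("wrist","w6")
ends("w6",-3.5,(.5315,.312),[("held",.052,.075),],.042)
print(bot.observe()["contact_force"]); to(.5326,.3112,.038,np.radians(86.4))
E
```

```text
time_s: 10.5
tool_pos: [0.5325, 0.3114, 0.0386]
tcp_rot: [0.0, 0.031, 1.0, -0.0]
contact_force: [-2.7, -0.3, 5.3]
gripper_width: 0.0659
finger_force: 30.0
held [-55.5 -55.4] held [-33.5  32.1  -0.7] 1175
[-2.648126   -0.89628568  5.13396834]
d [-0.   -0.01  0.02] r [-0.    0.    0.01]
```

```bash
python3 -m jog '[{"dx":0,"dy":0,"dz":0,"rx":0,"ry":0,"rz":0,"jaw":1},{"dx":0,"dy":0,"dz":0,"rx":0,"ry":0,"rz":0,"jaw":1},{"dx":0,"dy":0,"dz":0,"rx":0,"ry":0,"rz":0,"jaw":1},{"dx":0,"dy":0,"dz":-1,"rx":0,"ry":0,"rz":0,"jaw":1},{"dx":0,"dy":0,"dz":-3,"rx":0,"ry":0,"rz":0,"jaw":1},{"dx":0,"dy":0,"dz":-4.5,"rx":0,"ry":0,"rz":0,"jaw":1},{"dx":0,"dy":0,"dz":-4.5,"rx":0,"ry":0,"rz":0,"jaw":1}]'
python3 - <<'E'
from q import *
snap("top","t4")
to(.420,.129,.15,np.radians(-20.1))
print(bot.observe()["q"].round(2))
E
```

```text
time_s: 11.25
tool_pos: [0.5353, 0.3136, 0.1569]
tcp_rot: [0.004, 0.031, 1.0, 0.003]
contact_force: [0.6, 0.0, -0.0]
gripper_width: 0.0877
finger_force: 0.0
d [ 4.09 -7.62  0.1 ] r [ 1.000e-02  7.000e-02 -1.469e+01]
[ 0.85  0.32 -0.22  0.   -1.02 -2.48]
```

```bash
python3 -m jog '[{"dx":0.5,"dy":-1,"dz":0,"rx":0,"ry":0,"rz":-1.7,"jaw":0.8},{"dx":1,"dy":-2,"dz":0,"rx":0,"ry":0,"rz":-3.4,"jaw":0.7},{"dx":1.6,"dy":-3,"dz":0,"rx":0,"ry":0,"rz":-5.1,"jaw":0.6},{"dx":2.2,"dy":-4,"dz":0,"rx":0,"ry":0,"rz":-6.8,"jaw":0.6},{"dx":2.8,"dy":-5.2,"dz":0,"rx":0,"ry":0,"rz":-8.5,"jaw":0.6},{"dx":3.4,"dy":-6.4,"dz":0,"rx":0,"ry":0,"rz":-10.2,"jaw":0.6},{"dx":4.1,"dy":-7.6,"dz":0,"rx":0,"ry":0,"rz":-11.9,"jaw":0.6},{"dx":4.1,"dy":-7.6,"dz":0,"rx":0,"ry":0,"rz":-13.6,"jaw":0.6}]'
python3 - <<'E'
from q import *
snap("wrist","w7")
meas("w7",(.42,.129),.006,.02,.03)
meas("t4",(.532,.312),.045,.075,.08,"green")
to(.420,.129,.08,np.radians(-20.1))
E
```

```text
time_s: 12.1
tool_pos: [0.4151, 0.1247, 0.1494]
tcp_rot: [-0.002, -0.535, 0.845, 0.0]
contact_force: [1.0, -0.3, 0.5]
gripper_width: 0.0527
finger_force: 0.0
w7 ctr 418.4 130.3 size 28.4 16.9 long 63.9 z [0.0109 0.0128 0.0156] 339
green ctr 531.3 309.7 size 109.6 66.6 long 175.6 z [0.0459 0.0556 0.0635] 188
d [-0.15 -0.07  2.8 ] r [ 0.01 -0.01 -0.93]
```

View pics/w7.png

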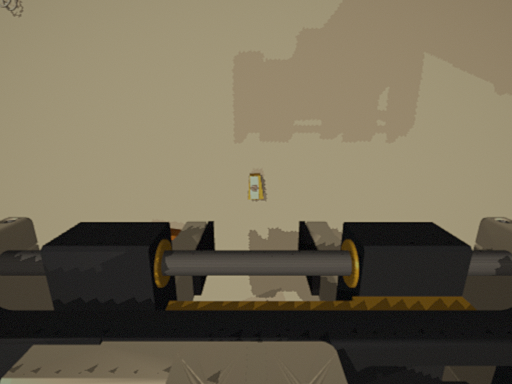

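Sharpener at (257,186), well lined up with the fingers.

```bash
python3 -c "
from h import *
to(.4188,.130,.003,np.radians(-24.5))"
```

```text
d [-0.17 -0.02  5.88] r [ 0.01 -0.01 -0.05]
```

```bash
python3 -m jog '[{"dx":-0.16,"dy":0,"dz":2,"rx":0,"ry":0,"rz":0,"jaw":0.6},{"dx":-0.16,"dy":0,"dz":4,"rx":0,"ry":0,"rz":0,"jaw":0.6},{"dx":-0.16,"dy":0,"dz":5.3,"rx":0,"ry":0,"rz":0,"jaw":0.6},{"dx":-0.16,"dy":0,"dz":5.88,"rx":0,"ry":0,"rz":0,"jaw":0.6},{"dx":-0.16,"dy":0,"dz":5.88,"rx":0,"ry":0,"rz":0,"jaw":0.5},{"dx":-0.16,"dy":0,"dz":5.88,"rx":0,"ry":0,"rz":0,"jaw":0},{"dx":-0.16,"dy":0,"dz":5.88,"rx":0,"ry":0,"rz":0,"jaw":0},{"dx":-0.16,"dy":0,"dz":5.88,"rx":0,"ry":0,"rz":0,"jaw":0}]'
python3 -m jog '[{"dx":0,"dy":0,"dz":0,"rx":0,"ry":0,"rz":0,"jaw":0},{"dx":0,"dy":0,"dz":0,"rx":0,"ry":0,"rz":0,"jaw":0},{"dx":0,"dy":0,"dz":-1.5,"rx":0,"ry":0,"rz":0,"jaw":0},{"dx":0,"dy":0,"dz":-3.5,"rx":0,"ry":0,"rz":0,"jaw":0},{"dx":0,"dy":0,"dz":-5,"rx":0,"ry":0,"rz":0,"jaw":0},{"dx":0,"dy":0,"dz":-5,"rx":0,"ry":0,"rz":0,"jaw":0}]'
python3 -c "
from h import *
to(.532,.3115,.13,np.radians(-3.5))"
```

```text
time_s: 12.95
tool_pos: [0.4202, 0.1319, 0.0035]
tcp_rot: [0.0, -0.533, 0.846, 0.0]
contact_force: [0.5, 0.2, 0.9]
gripper_width: 0.026
finger_force: 0.0
time_s: 13.55
tool_pos: [0.4228, 0.1337, 0.1338]
tcp_rot: [0.005, -0.533, 0.846, 0.0]
contact_force: [-0.3, 0.5, -1.4]
gripper_width: 0.0174
finger_force: 30.0
d [-8.3  -0.87  0.23] r [-0.07  0.09 -4.41]
```

```bash
python3 -m jog '[{"dx":-1.8,"dy":-0.2,"dz":0,"rx":0,"ry":0,"rz":-1.2,"jaw":0},{"dx":-3.6,"dy":-0.4,"dz":0,"rx":0,"ry":0,"rz":-2.4,"jaw":0},{"dx":-5.4,"dy":-0.6,"dz":0,"rx":0,"ry":0,"rz":-3.6,"jaw":0},{"dx":-7.2,"dy":-0.8,"dz":0,"rx":0,"ry":0,"rz":-4.4,"jaw":0},{"dx":-8.3,"dy":-0.87,"dz":0.2,"rx":0,"ry":0,"rz":-4.4,"jaw":0},{"dx":-8.3,"dy":-0.87,"dz":0.2,"rx":0,"ry":0,"rz":-4.4,"jaw":0},{"dx":-8.3,"dy":-0.87,"dz":0.2,"rx":0,"ry":0,"rz":-4.4,"jaw":0}]'
python3 -c "
from h import *
to(.532,.3115,.0385,np.radians(-3.5))"
```

```text
time_s: 14.25
tool_pos: [0.5287, 0.3093, 0.1222]
tcp_rot: [-0.001, -0.685, 0.729, 0.0]
contact_force: [-0.3, -0.2, -1.1]
gripper_width: 0.0173
finger_force: 30.0
d [-0.1  -0.13  3.35] r [ 0.02 -0.02 -0.02]
```

```bash
python3 -m jog '[{"dx":-0.1,"dy":-0.1,"dz":1.5,"rx":0,"ry":0,"rz":0,"jaw":0},{"dx":-0.1,"dy":-0.1,"dz":2.5,"rx":0,"ry":0,"rz":0,"jaw":0},{"dx":-0.1,"dy":-0.1,"dz":3,"rx":0,"ry":0,"rz":0,"jaw":0},{"dx":-0.1,"dy":-0.1,"dz":3.3,"rx":0,"ry":0,"rz":0,"jaw":0},{"dx":-0.1,"dy":-0.1,"dz":3.3,"rx":0,"ry":0,"rz":0,"jaw":0},{"dx":-0.1,"dy":-0.1,"dz":3.3,"rx":0,"ry":0,"rz":0,"jaw":0.38},{"dx":-0.1,"dy":-0.1,"dz":3.3,"rx":0,"ry":0,"rz":0,"jaw":0.38},{"dx":-0.1,"dy":-0.1,"dz":3.3,"rx":0,"ry":0,"rz":0,"jaw":0.38}]'
python3 -m jog '[{"dx":0,"dy":0,"dz":-1,"rx":0,"ry":0,"rz":0,"jaw":0.38},{"dx":0,"dy":0,"dz":-2.5,"rx":0,"ry":0,"rz":0,"jaw":0.38},{"dx":0,"dy":0,"dz":-4.5,"rx":0,"ry":0,"rz":0,"jaw":0.38},{"dx":-2,"dy":0,"dz":-5,"rx":0,"ry":0,"rz":0,"jaw":0.7},{"dx":-3,"dy":0,"dz":-5,"rx":0,"ry":0,"rz":0,"jaw":1},{"dx":-3,"dy":0,"dz":-5,"rx":0,"ry":0,"rz":0,"jaw":1},{"dx":-3,"dy":0,"dz":-5,"rx":0,"ry":0,"rz":0,"jaw":1}]'
python3 - <<'E'
from q import *
snap("wrist","w8")
meas("w8",(.532,.3115),.056,.075,.08,"green")
meas("w8",(.532,.3115),.041,.053,.035,"sharp")
snap("top","t8"); meas("t8",(.5508,-.3135),.028,.05,.08,"yellow top")
to(.5508,-.3135,.18,np.radians(71.3)); print(bot.observe()["q"].round(2))
E
```

```text
time_s: 15.05
tool_pos: [0.5324, 0.3123, 0.0422]
tcp_rot: [0.001, -0.685, 0.729, 0.0]
contact_force: [-0.8, 0.5, 0.2]
gripper_width: 0.0319
finger_force: 0.0
time_s: 15.75
tool_pos: [0.5362, 0.387, 0.1661]
tcp_rot: [-0.0, -0.685, 0.729, 0.0]
contact_force: [-0.8, -0.3, -0.8]
gripper_width: 0.0596
finger_force: 0.0
green ctr 531.4 311.6 size 110.3 65.5 long 176.6 z [0.0576 0.0623 0.0638] 1583
sharp ctr 532.3 310.0 size 27.0 16.7 long 86.6 z [0.0465 0.0479 0.0506] 461
yellow top ctr 550.8 -313.4 size 110.6 67.9 long 160.7 z [0.0289 0.0368 0.0402] 349
d [27.89 -2.33 -0.55] r [ 1.000e-02 -0.000e+00 -1.498e+01]
[ 0.92  0.38 -0.1  -0.   -1.09 -0.98]
```

View pics/w8.png

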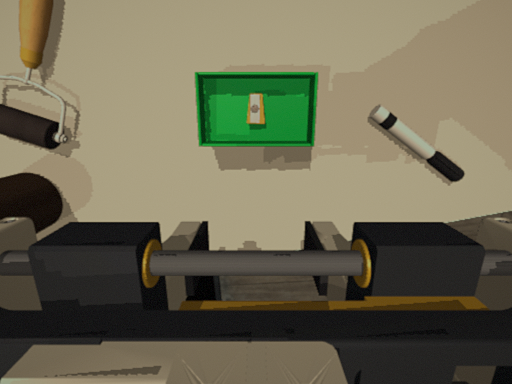

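Sharpener lies at (256,109) in the green tray, which is seated. Next: yellow tray.

```bash
python3 -m jog '[{"dx":1.9,"dy":-0.2,"dz":-0.5,"rx":0,"ry":0,"rz":-1,"jaw":1},{"dx":3.8,"dy":-0.3,"dz":-0.5,"rx":0,"ry":0,"rz":-2,"jaw":1},{"dx":5.7,"dy":-0.5,"dz":-0.5,"rx":0,"ry":0,"rz":-3,"jaw":1},{"dx":7.6,"dy":-0.6,"dz":-0.5,"rx":0,"ry":0,"rz":-4,"jaw":1},{"dx":9.5,"dy":-0.8,"dz":-0.5,"rx":0,"ry":0,"rz":-5,"jaw":1},{"dx":11.4,"dy":-0.9,"dz":-0.5,"rx":0,"ry":0,"rz":-6,"jaw":1},{"dx":13.3,"dy":-1.1,"dz":-0.5,"rx":0,"ry":0,"rz":-7,"jaw":1},{"dx":15.2,"dy":-1.3,"dz":-0.5,"rx":0,"ry":0,"rz":-8,"jaw":1}]'
python3 -c "
from h import *
to(.5508,-.3135,.18,np.radians(71.3))
print(bot.observe()['q'].round(2))"
```

```text
time_s: 16.65
tool_pos: [0.5445, 0.0028, 0.179]
tcp_rot: [-0.0, 0.893, -0.449, 0.0]
contact_force: [0.9, 0.7, -0.3]
gripper_width: 0.0878
finger_force: 0.0
d [10.31  7.34 -0.04] r [-0.   -0.   -6.94]
[ 0.37  0.18 -0.35  0.   -1.04  0.27]
```

```bash
python3 -c "
from h import *
to(.4845,-.291,.18,np.radians(71.3))"
```

```text
d [ 8.    8.93 -0.04] r [-0.   -0.   -6.94]
```

```bash
python3 -m jog '[{"dx":1.3,"dy":1.5,"dz":0,"rx":0,"ry":0,"rz":-1.2,"jaw":1},{"dx":2.6,"dy":3,"dz":0,"rx":0,"ry":0,"rz":-2.4,"jaw":1},{"dx":4,"dy":4.5,"dz":0,"rx":0,"ry":0,"rz":-3.6,"jaw":1},{"dx":5.3,"dy":6,"dz":0,"rx":0,"ry":0,"rz":-4.8,"jaw":1},{"dx":6.6,"dy":7.5,"dz":0,"rx":0,"ry":0,"rz":-6,"jaw":1},{"dx":8,"dy":8.93,"dz":0,"rx":0,"ry":0,"rz":-6.94,"jaw":1},{"dx":8,"dy":8.93,"dz":0,"rx":0,"ry":0,"rz":-6.94,"jaw":1},{"dx":8,"dy":8.93,"dz":0,"rx":0,"ry":0,"rz":-6.94,"jaw":1}]'
python3 - <<'E'
from q import *
snap("wrist","w9")
meas("w9",(.5508,-.3135),.028,.05,.08)
to(.5508,-.3135,.09,np.radians(71.3))
E
```

```text
time_s: 17.45
tool_pos: [0.4829, -0.2897, 0.1783]
tcp_rot: [-0.0, 0.986, -0.166, -0.0]
contact_force: [-0.2, 0.1, 0.5]
gripper_width: 0.0874
finger_force: 0.0
w9 ctr 549.4 -312.8 size 109.3 67.0 long 161.0 z [0.0299 0.0381 0.0395] 1310
d [2.87 0.06 3.54] r [-0.    0.   -0.07]
```

```bash
python3 -m jog '[{"dx":1.5,"dy":0,"dz":0.5,"rx":0,"ry":0,"rz":0,"jaw":1},{"dx":2.82,"dy":0.06,"dz":2,"rx":0,"ry":0,"rz":0,"jaw":1},{"dx":2.82,"dy":0.06,"dz":3.5,"rx":0,"ry":0,"rz":0,"jaw":1},{"dx":2.82,"dy":0.06,"dz":3.5,"rx":0,"ry":0,"rz":0,"jaw":1},{"dx":2.82,"dy":0.06,"dz":3.5,"rx":0,"ry":0,"rz":0,"jaw":1}]'
python3 -c "
from h import *
to(.5498,-.3130,.014,np.radians(71))"
```

```text
time_s: 18.0
tool_pos: [0.5505, -0.3112, 0.0913]
tcp_rot: [0.0, 0.987, -0.163, -0.001]
contact_force: [1.3, -0.5, 1.6]
gripper_width: 0.0876
finger_force: 0.0
d [0.   0.07 3.09] r [0.01 0.02 0.04]
```

```bash
python3 -m jog '[{"dx":0,"dy":0.06,"dz":1.5,"rx":0,"ry":0,"rz":0,"jaw":1},{"dx":0,"dy":0.06,"dz":2.5,"rx":0,"ry":0,"rz":0,"jaw":1},{"dx":0,"dy":0.06,"dz":3.08,"rx":0,"ry":0,"rz":0,"jaw":1},{"dx":0,"dy":0.06,"dz":3.08,"rx":0,"ry":0,"rz":0,"jaw":1},{"dx":0,"dy":0.06,"dz":3.08,"rx":0,"ry":0,"rz":0,"jaw":0.7},{"dx":0,"dy":0.06,"dz":3.08,"rx":0,"ry":0,"rz":0,"jaw":0.5},{"dx":0,"dy":0.06,"dz":3.08,"rx":0,"ry":0,"rz":0,"jaw":0.5},{"dx":0,"dy":0.06,"dz":3.08,"rx":0,"ry":0,"rz":0,"jaw":0.5}]'
python3 -m jog '[{"dx":0,"dy":0,"dz":0,"rx":0,"ry":0,"rz":0,"jaw":0.5},{"dx":0,"dy":0,"dz":-1,"rx":0,"ry":0,"rz":0,"jaw":0.5},{"dx":0,"dy":0,"dz":-2.5,"rx":0,"ry":0,"rz":0,"jaw":0.5},{"dx":0,"dy":0,"dz":-4.5,"rx":0,"ry":0,"rz":0,"jaw":0.5},{"dx":0,"dy":0,"dz":-6,"rx":0,"ry":0,"rz":0,"jaw":0.5},{"dx":0,"dy":0,"dz":-6,"rx":0,"ry":0,"rz":0,"jaw":0.5}]'
python3 -c "
from h import *
to(.5315,.3116,.16,np.radians(86.5))
print(bot.observe()['q'].round(2))"
```

```text
time_s: 18.8
tool_pos: [0.5509, -0.3138, 0.0153]
tcp_rot: [0.0, 0.986, -0.164, 0.001]
contact_force: [-0.7, 2.0, 5.4]
gripper_width: 0.0655
finger_force: 30.0
time_s: 19.4
tool_pos: [0.5532, -0.3151, 0.1708]
tcp_rot: [0.001, 0.987, -0.164, 0.005]
contact_force: [1.1, -0.4, -1.0]
gripper_width: 0.0655
finger_force: 30.0
d [ -8.92 -23.44   0.33] r [ 0.02 -0.12 -3.07]
[-0.21  0.33 -0.16  0.   -1.07  1.45]
```

```bash
python3 -m jog '[{"dx":-0.3,"dy":-0.8,"dz":0,"rx":0,"ry":0,"rz":-0.2,"jaw":0.5},{"dx":-0.8,"dy":-2.2,"dz":0,"rx":0,"ry":0,"rz":-0.5,"jaw":0.5},{"dx":-1.5,"dy":-3.9,"dz":0,"rx":0,"ry":0,"rz":-0.8,"jaw":0.5},{"dx":-2.1,"dy":-5.6,"dz":0,"rx":0,"ry":0,"rz":-1,"jaw":0.5},{"dx":-2.8,"dy":-7.3,"dz":0,"rx":0,"ry":0,"rz":-1.2,"jaw":0.5},{"dx":-3.4,"dy":-9,"dz":0,"rx":0,"ry":0,"rz":-1.5,"jaw":0.5},{"dx":-4.1,"dy":-10.7,"dz":0,"rx":0,"ry":0,"rz":-1.8,"jaw":0.5},{"dx":-4.6,"dy":-12.1,"dz":0,"rx":0,"ry":0,"rz":-2,"jaw":0.5}]'
python3 -c "
from h import *
to(.5315,.3116,.16,np.radians(86.5))"
```

```text
time_s: 20.2
tool_pos: [0.5384, 0.0118, 0.1637]
tcp_rot: [-0.0, 0.997, -0.077, -0.0]
contact_force: [0.2, -0.4, -1.0]
gripper_width: 0.0653
finger_force: 30.0
d [ -2.1  -11.81   0.15] r [-0.    0.01 -1.06]
```

```bash
python3 -m jog '[{"dx":-0.3,"dy":-1.8,"dz":0,"rx":0,"ry":0,"rz":-0.2,"jaw":0.5},{"dx":-0.6,"dy":-3.6,"dz":0,"rx":0,"ry":0,"rz":-0.4,"jaw":0.5},{"dx":-1,"dy":-5.4,"dz":0,"rx":0,"ry":0,"rz":-0.6,"jaw":0.5},{"dx":-1.3,"dy":-7.2,"dz":0.2,"rx":0,"ry":0,"rz":-0.8,"jaw":0.5},{"dx":-1.7,"dy":-9,"dz":0.5,"rx":0,"ry":0,"rz":-1,"jaw":0.5},{"dx":-1.9,"dy":-10.6,"dz":1,"rx":0,"ry":0,"rz":-1.06,"jaw":0.5},{"dx":-2.1,"dy":-11.8,"dz":1.2,"rx":0,"ry":0,"rz":-1.06,"jaw":0.5},{"dx":-2.1,"dy":-11.8,"dz":1.2,"rx":0,"ry":0,"rz":-1.06,"jaw":0.5}]'
python3 -m jog '[{"dx":0,"dy":0,"dz":0,"rx":0,"ry":0,"rz":0,"jaw":0.5},{"dx":0,"dy":0,"dz":0,"rx":0,"ry":0,"rz":0,"jaw":0.5},{"dx":0,"dy":0,"dz":0,"rx":0,"ry":0,"rz":0,"jaw":0.5}]'
python3 - <<'E'
from e import *
snap("wrist","w10"); p,_=pose(); print(p)
ends("w10",176.5,(.5315,.3116),[("held",p[2]+.013,p[2]+.03),("green",.056,.067)],.042)
to(.5315,.3116,.08,np.radians(86.5))
E
```

```text
time_s: 21.0
tool_pos: [0.5321, 0.3124, 0.132]
tcp_rot: [0.001, 1.0, -0.03, -0.001]
contact_force: [-0.4, -0.1, 0.0]
gripper_width: 0.0659
finger_force: 30.0
time_s: 21.3
tool_pos: [0.533, 0.3084, 0.1343]
tcp_rot: [-0.0, 0.999, -0.032, 0.0]
contact_force: [-0.7, -1.4, -1.5]
gripper_width: 0.066
finger_force: 30.0
[0.53308488 0.30841079 0.13443736]
held [-55.2 -55.1] held [-29.5  35.7   3.1] 1059
green [-54.3 -54.3] green [-32.6  32.4  -0.1] 377
d [-0.07 -0.12  2.18] r [-0.   -0.   -0.03]
```

View pics/w10.png

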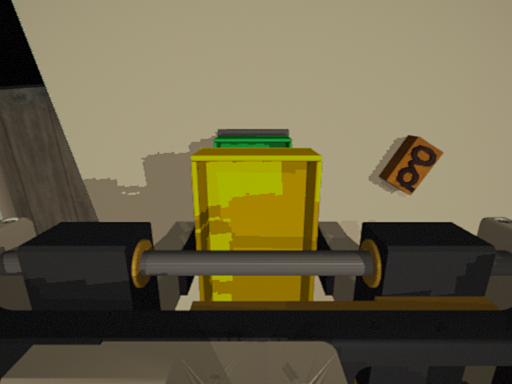

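Held yellow tray (256,210) sits 3.2 mm to -y and 0.9 mm to +x of the green tray, whose end is at (253,140). I'll correct that, lower partway, and check again.

```bash
python3 -m jog '[{"dx":-0.04,"dy":-0.13,"dz":0.5,"rx":0,"ry":0,"rz":0,"jaw":0.5},{"dx":-0.04,"dy":-0.13,"dz":1,"rx":0,"ry":0,"rz":0,"jaw":0.5},{"dx":-0.04,"dy":-0.13,"dz":1.5,"rx":0,"ry":0,"rz":0,"jaw":0.5},{"dx":-0.04,"dy":-0.13,"dz":1.6,"rx":0,"ry":0,"rz":0,"jaw":0.5},{"dx":-0.04,"dy":-0.13,"dz":1.6,"rx":0,"ry":0,"rz":0,"jaw":0.5},{"dx":-0.04,"dy":-0.13,"dz":1.6,"rx":0,"ry":0,"rz":0,"jaw":0.5}]'
python3 - <<'E'
from e import *
snap("wrist","w11"); p,_=pose(); print(p)
ends("w11",176.5,(.5315,.3116),[("held",p[2]+.013,p[2]+.03),("green",.056,.067)],.042)
to(.532,.3116,.0695,np.radians(86.5))
E
```

```text
time_s: 21.95
tool_pos: [0.5323, 0.3127, 0.0941]
tcp_rot: [0.0, 1.0, -0.031, 0.0]
contact_force: [0.4, 0.1, -1.4]
gripper_width: 0.0656
finger_force: 30.0
[0.53239406 0.3128429  0.09443096]
held [-54.3 -54.2] held [-33.9  31.2  -1.3] 1057
green [-54.4 -54.3] green [-32.6  32.7   0.1] 476
d [-0.01  0.05  1.  ] r [-0.   -0.01 -0.01]
```

```bash
python3 -m jog '[{"dx":0,"dy":0.05,"dz":0.3,"rx":0,"ry":0,"rz":0,"jaw":0.5},{"dx":0,"dy":0.05,"dz":0.5,"rx":0,"ry":0,"rz":0,"jaw":0.5},{"dx":0,"dy":0.05,"dz":0.65,"rx":0,"ry":0,"rz":0,"jaw":0.5},{"dx":0,"dy":0.05,"dz":0.8,"rx":0,"ry":0,"rz":0,"jaw":0.5},{"dx":0,"dy":0.05,"dz":0.98,"rx":0,"ry":0,"rz":0,"jaw":0.5},{"dx":0,"dy":0.05,"dz":0.98,"rx":0,"ry":0,"rz":0,"jaw":0.5},{"dx":0,"dy":0.05,"dz":0.98,"rx":0,"ry":0,"rz":0,"jaw":0.5}]'
python3 -c "
from h import *
to(.532,.3116,.0695,np.radians(86.5))"
```

```text
time_s: 22.7
tool_pos: [0.5322, 0.3114, 0.0704]
tcp_rot: [-0.0, 1.0, -0.031, 0.0]
contact_force: [-2.8, -1.4, 6.9]
gripper_width: 0.0659
finger_force: 30.0
d [-0.01 -0.01  0.03] r [-0.   -0.01 -0.01]
```

```bash
python3 -m jog '[{"dx":0,"dy":0,"dz":0,"rx":0,"ry":0,"rz":0,"jaw":1},{"dx":0,"dy":0,"dz":0,"rx":0,"ry":0,"rz":0,"jaw":1},{"dx":0,"dy":0,"dz":0,"rx":0,"ry":0,"rz":0,"jaw":1},{"dx":0,"dy":0,"dz":-1,"rx":0,"ry":0,"rz":0,"jaw":1},{"dx":0,"dy":0,"dz":-3,"rx":0,"ry":0,"rz":0,"jaw":1},{"dx":0,"dy":0,"dz":-5,"rx":0,"ry":0,"rz":0,"jaw":1},{"dx":0,"dy":0,"dz":-5,"rx":0,"ry":0,"rz":0,"jaw":1}]'
python3 - <<'E'
from q import *
snap("top","t11"); meas("t11",(.532,.311),.075,.11,.08,"yellow")
for y in (60,20,86):
  to(.4264,-.1273,.18,np.radians(y))
print(bot.observe()["q"].round(2))
E
```

```text
time_s: 23.4
tool_pos: [0.5354, 0.3137, 0.2025]
tcp_rot: [-0.004, 1.0, -0.031, 0.005]
contact_force: [0.8, 0.8, 0.2]
gripper_width: 0.0879
finger_force: 0.0
yellow ctr 531.4 309.2 size 109.9 66.1 long 175.5 z [0.0765 0.0889 0.0943] 296
d [-3.2  17.84  0.64] r [-0.08 -0.05  5.29]
d [-3.2  17.84  0.64] r [-0.09 -0.02 13.29]
d [-3.2  17.84  0.64] r [-0.06 -0.06  0.09]
[ 0.85  0.28 -0.17  0.   -1.12  0.66]
```

```bash
python3 -m jog '[{"dx":-0.3,"dy":1.7,"dz":0,"rx":0,"ry":0,"rz":1.6,"jaw":1},{"dx":-0.6,"dy":3.4,"dz":0,"rx":0,"ry":0,"rz":3.2,"jaw":1},{"dx":-0.9,"dy":5.1,"dz":0,"rx":0,"ry":0,"rz":4.8,"jaw":1},{"dx":-1.2,"dy":6.8,"dz":0,"rx":0,"ry":0,"rz":6.4,"jaw":1},{"dx":-1.5,"dy":8.5,"dz":0,"rx":0,"ry":0,"rz":8,"jaw":1},{"dx":-1.8,"dy":10.2,"dz":0,"rx":0,"ry":0,"rz":9.6,"jaw":1},{"dx":-2.1,"dy":11.9,"dz":0,"rx":0,"ry":0,"rz":11.2,"jaw":1},{"dx":-2.4,"dy":13.6,"dz":0,"rx":0,"ry":0,"rz":12.8,"jaw":1}]'
python3 -c "
from h import *
to(.4264,-.1273,.16,np.radians(-3.5))"
```

```text
time_s: 24.25
tool_pos: [0.4497, -0.0258, 0.1939]
tcp_rot: [0.0, 0.83, -0.558, -0.0]
contact_force: [0.9, -0.2, 0.1]
gripper_width: 0.0877
finger_force: 0.0
d [3.41 2.39 1.36] r [0.01 0.   5.12]
```

```bash
python3 -m jog '[{"dx":1,"dy":0.7,"dz":0.5,"rx":0,"ry":0,"rz":1.6,"jaw":1},{"dx":2,"dy":1.5,"dz":1,"rx":0,"ry":0,"rz":3.2,"jaw":1},{"dx":3.4,"dy":2.4,"dz":1.36,"rx":0,"ry":0,"rz":4.8,"jaw":1},{"dx":3.4,"dy":2.4,"dz":1.36,"rx":0,"ry":0,"rz":5.12,"jaw":1},{"dx":3.4,"dy":2.4,"dz":1.36,"rx":0,"ry":0,"rz":5.12,"jaw":1},{"dx":3.4,"dy":2.4,"dz":1.36,"rx":0,"ry":0,"rz":5.12,"jaw":1}]'
python3 - <<'E'
from q import *
snap("wrist","w12"); meas("w12",(.4264,-.1273),.03,.05,.04,"loupe")
to(.4264,-.1273,.018,np.radians(-3.5))
E
```

```text
time_s: 24.85
tool_pos: [0.428, -0.1254, 0.1604]
tcp_rot: [-0.0, -0.688, 0.726, 0.0]
contact_force: [0.6, 0.2, -0.9]
gripper_width: 0.0877
finger_force: 0.0
loupe ctr 424.6 -127.7 size 40.1 39.6 long 155.3 z [0.0354 0.0398 0.0426] 1149
d [0.09 0.07 5.7 ] r [-0.    0.    0.09]
```

View pics/w12.png

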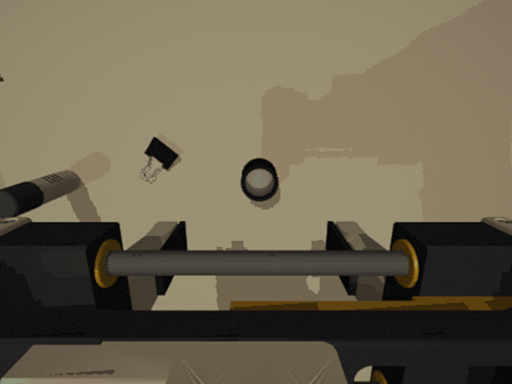

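Loupe at (260,180) between the fingers; glue stick and clip are still in place on the left.

```bash
python3 -m jog '[{"dx":0.08,"dy":0.1,"dz":1.5,"rx":0,"ry":0,"rz":0,"jaw":1},{"dx":0.08,"dy":0.1,"dz":3,"rx":0,"ry":0,"rz":0,"jaw":1},{"dx":0.08,"dy":0.1,"dz":4.5,"rx":0,"ry":0,"rz":0,"jaw":1},{"dx":0.08,"dy":0.1,"dz":5.3,"rx":0,"ry":0,"rz":0,"jaw":1},{"dx":0.08,"dy":0.1,"dz":5.7,"rx":0,"ry":0,"rz":0,"jaw":1},{"dx":0.08,"dy":0.1,"dz":5.7,"rx":0,"ry":0,"rz":0,"jaw":0.7},{"dx":0.08,"dy":0.1,"dz":5.7,"rx":0,"ry":0,"rz":0,"jaw":0.4},{"dx":0.08,"dy":0.1,"dz":5.7,"rx":0,"ry":0,"rz":0,"jaw":0.2}]'
python3 -m jog '[{"dx":0,"dy":0,"dz":0,"rx":0,"ry":0,"rz":0,"jaw":0.2},{"dx":0,"dy":0,"dz":0,"rx":0,"ry":0,"rz":0,"jaw":0.2},{"dx":0,"dy":0,"dz":-1,"rx":0,"ry":0,"rz":0,"jaw":0.2},{"dx":0,"dy":0,"dz":-2.5,"rx":0,"ry":0,"rz":0,"jaw":0.2},{"dx":0,"dy":0,"dz":-4.5,"rx":0,"ry":0,"rz":0,"jaw":0.2},{"dx":0,"dy":0,"dz":-6,"rx":0,"ry":0,"rz":0,"jaw":0.2},{"dx":0,"dy":0,"dz":-6,"rx":0,"ry":0,"rz":0,"jaw":0.2}]'
python3 -c "
from h import *
to(.532,.3116,.16,np.radians(-3.5))
print(bot.observe()['q'].round(2))"
```

```text
time_s: 25.7
tool_pos: [0.4264, -0.1272, 0.0193]
tcp_rot: [0.001, -0.688, 0.726, -0.001]
contact_force: [0.1, 0.6, 0.6]
gripper_width: 0.0694
finger_force: 0.0
time_s: 26.4
tool_pos: [0.4285, -0.1277, 0.1739]
tcp_rot: [0.004, -0.688, 0.726, -0.004]
contact_force: [-0.1, 0.8, -1.1]
gripper_width: 0.0187
finger_force: 0.0
d [-17.77  -3.17   0.6 ] r [-0.12  0.01  0.07]
[ 0.16  0.01 -0.55  0.   -0.99 -0.21]
```

The fingers had not closed by the time I lifted (opening now 18.7 mm, no force). Checking the loupe.

Run:
```python
from q import *
snap("wrist","w13"); meas("w13",(.4264,-.1273),.03,.05,.05,"loupe")
```

```text
loupe ctr 424.3 -127.6 size 39.7 39.6 long 136.2 z [0.0355 0.0398 0.0426] 1055
```

View pics/w13.png

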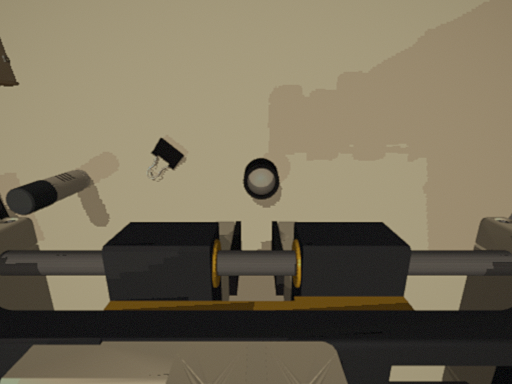

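Loupe still standing at (262,179), unmoved. Open, retry, and wait for the force.

```bash
python3 -m jog '[{"dx":0,"dy":0,"dz":0,"rx":0,"ry":0,"rz":0,"jaw":0.75},{"dx":0,"dy":0,"dz":0,"rx":0,"ry":0,"rz":0,"jaw":0.75},{"dx":0,"dy":0,"dz":0,"rx":0,"ry":0,"rz":0,"jaw":0.75},{"dx":0,"dy":0,"dz":0,"rx":0,"ry":0,"rz":0,"jaw":0.75},{"dx":0,"dy":0,"dz":0,"rx":0,"ry":0,"rz":0,"jaw":0.75},{"dx":0,"dy":0,"dz":0,"rx":0,"ry":0,"rz":0,"jaw":0.75},{"dx":0,"dy":0,"dz":0,"rx":0,"ry":0,"rz":0,"jaw":0.75}]'
python3 -c "
from h import *
to(.4252,-.1275,.018,np.radians(-3.5))"
```

```text
time_s: 27.15
tool_pos: [0.4252, -0.1276, 0.1679]
tcp_rot: [-0.0, -0.687, 0.726, 0.0]
contact_force: [0.0, -0.6, 0.5]
gripper_width: 0.0643
finger_force: 0.0
d [-0. -0.  6.] r [ 0.   -0.    0.06]
```

```bash
python3 -m jog '[{"dx":0,"dy":0,"dz":1.5,"rx":0,"ry":0,"rz":0,"jaw":0.75},{"dx":0,"dy":0,"dz":3,"rx":0,"ry":0,"rz":0,"jaw":0.75},{"dx":0,"dy":0,"dz":4.5,"rx":0,"ry":0,"rz":0,"jaw":0.75},{"dx":0,"dy":0,"dz":5.3,"rx":0,"ry":0,"rz":0,"jaw":0.75},{"dx":0,"dy":0,"dz":6,"rx":0,"ry":0,"rz":0,"jaw":0.75},{"dx":0,"dy":0,"dz":6,"rx":0,"ry":0,"rz":0,"jaw":0.75},{"dx":0,"dy":0,"dz":6,"rx":0,"ry":0,"rz":0,"jaw":0.2},{"dx":0,"dy":0,"dz":6,"rx":0,"ry":0,"rz":0,"jaw":0.2}]'
python3 -m jog '[{"dx":0,"dy":0,"dz":0,"rx":0,"ry":0,"rz":0,"jaw":0.2},{"dx":0,"dy":0,"dz":0,"rx":0,"ry":0,"rz":0,"jaw":0.2},{"dx":0,"dy":0,"dz":0,"rx":0,"ry":0,"rz":0,"jaw":0.2},{"dx":0,"dy":0,"dz":0,"rx":0,"ry":0,"rz":0,"jaw":0.2},{"dx":0,"dy":0,"dz":0,"rx":0,"ry":0,"rz":0,"jaw":0.2}]'
```

```text
time_s: 27.95
tool_pos: [0.4261, -0.1275, 0.019]
tcp_rot: [0.001, -0.687, 0.726, -0.001]
contact_force: [0.1, 0.0, 0.3]
gripper_width: 0.0551
finger_force: 0.0
time_s: 28.45
tool_pos: [0.4257, -0.1275, 0.0189]
tcp_rot: [0.0, -0.687, 0.726, -0.0]
contact_force: [-1.1, 0.2, 6.6]
gripper_width: 0.0395
finger_force: 30.1
```

```bash
python3 -m jog '[{"dx":0,"dy":0,"dz":-0.5,"rx":0,"ry":0,"rz":0,"jaw":0.2},{"dx":0,"dy":0,"dz":-1.5,"rx":0,"ry":0,"rz":0,"jaw":0.2},{"dx":0,"dy":0,"dz":-3,"rx":0,"ry":0,"rz":0,"jaw":0.2},{"dx":0,"dy":0,"dz":-4.5,"rx":0,"ry":0,"rz":0,"jaw":0.2},{"dx":0,"dy":0,"dz":-6,"rx":0,"ry":0,"rz":0,"jaw":0.2},{"dx":0,"dy":0,"dz":-6.3,"rx":0,"ry":0,"rz":0,"jaw":0.2},{"dx":0,"dy":0,"dz":-6.3,"rx":0,"ry":0,"rz":0,"jaw":0.2}]'
python3 -c "
from h import *
to(.532,.3116,.16,np.radians(-3.5))"
```

```text
time_s: 29.15
tool_pos: [0.426, -0.1274, 0.177]
tcp_rot: [0.002, -0.687, 0.726, -0.001]
contact_force: [-0.7, -0.1, -2.4]
gripper_width: 0.0391
finger_force: 30.0
d [-17.77  -3.26   0.71] r [-0.04  0.01  0.06]
```

```bash
python3 -m jog '[{"dx":-1,"dy":-0.2,"dz":0,"rx":0,"ry":0,"rz":0,"jaw":0.2},{"dx":-2.6,"dy":-0.5,"dz":0,"rx":0,"ry":0,"rz":0,"jaw":0.2},{"dx":-4.3,"dy":-0.8,"dz":0,"rx":0,"ry":0,"rz":0,"jaw":0.2},{"dx":-6,"dy":-1.1,"dz":0,"rx":0,"ry":0,"rz":0,"jaw":0.2},{"dx":-7.7,"dy":-1.4,"dz":0,"rx":0,"ry":0,"rz":0,"jaw":0.2},{"dx":-9.4,"dy":-1.7,"dz":0,"rx":0,"ry":0,"rz":0,"jaw":0.2},{"dx":-11,"dy":-2,"dz":0,"rx":0,"ry":0,"rz":0,"jaw":0.2},{"dx":-12,"dy":-2.2,"dz":0,"rx":0,"ry":0,"rz":0,"jaw":0.2}]'
python3 -c "
from h import *
to(.532,.3116,.14,np.radians(-3.5))"
```

```text
time_s: 29.95
tool_pos: [0.4963, 0.1711, 0.1734]
tcp_rot: [-0.001, -0.688, 0.726, 0.0]
contact_force: [1.2, -0.5, -0.9]
gripper_width: 0.0392
finger_force: 30.0
d [-5.69 -1.12  1.32] r [ 0.03 -0.02  0.08]
```

```bash
python3 -m jog '[{"dx":-1.5,"dy":-0.3,"dz":0,"rx":0,"ry":0,"rz":0,"jaw":0.2},{"dx":-3,"dy":-0.6,"dz":0.2,"rx":0,"ry":0,"rz":0.1,"jaw":0.2},{"dx":-4.5,"dy":-0.9,"dz":0.5,"rx":0,"ry":0,"rz":0.1,"jaw":0.2},{"dx":-5.5,"dy":-1.1,"dz":1,"rx":0,"ry":0,"rz":0.1,"jaw":0.2},{"dx":-5.7,"dy":-1.1,"dz":1.3,"rx":0,"ry":0,"rz":0.1,"jaw":0.2},{"dx":-5.7,"dy":-1.1,"dz":1.3,"rx":0,"ry":0,"rz":0.1,"jaw":0.2},{"dx":-5.7,"dy":-1.1,"dz":1.3,"rx":0,"ry":0,"rz":0.1,"jaw":0.2},{"dx":-5.7,"dy":-1.1,"dz":1.3,"rx":0,"ry":0,"rz":0.1,"jaw":0.2}]'
python3 -c "
from h import *
to(.532,.3116,.0855,np.radians(-3.5))"
```

```text
time_s: 30.75
tool_pos: [0.5321, 0.3087, 0.1433]
tcp_rot: [-0.0, -0.684, 0.73, -0.0]
contact_force: [-0.4, 0.2, 0.5]
gripper_width: 0.0391
finger_force: 30.0
d [-0.12  0.01  2.31] r [-0.   -0.   -0.04]
```

```bash
python3 -m jog '[{"dx":-0.1,"dy":0,"dz":0.6,"rx":0,"ry":0,"rz":0,"jaw":0.2},{"dx":-0.1,"dy":0,"dz":1.2,"rx":0,"ry":0,"rz":0,"jaw":0.2},{"dx":-0.1,"dy":0,"dz":1.7,"rx":0,"ry":0,"rz":0,"jaw":0.2},{"dx":-0.1,"dy":0,"dz":2.1,"rx":0,"ry":0,"rz":0,"jaw":0.2},{"dx":-0.1,"dy":0,"dz":2.25,"rx":0,"ry":0,"rz":0,"jaw":0.2},{"dx":-0.1,"dy":0,"dz":2.32,"rx":0,"ry":0,"rz":0,"jaw":0.2},{"dx":-0.1,"dy":0,"dz":2.32,"rx":0,"ry":0,"rz":0,"jaw":0.2},{"dx":-0.1,"dy":0,"dz":2.32,"rx":0,"ry":0,"rz":0,"jaw":0.2}]'
python3 -m jog '[{"dx":0,"dy":0,"dz":0,"rx":0,"ry":0,"rz":0,"jaw":0.6},{"dx":0,"dy":0,"dz":0,"rx":0,"ry":0,"rz":0,"jaw":0.6},{"dx":0,"dy":0,"dz":0,"rx":0,"ry":0,"rz":0,"jaw":0.6},{"dx":0,"dy":0,"dz":0,"rx":0,"ry":0,"rz":0,"jaw":0.6},{"dx":0,"dy":0,"dz":0,"rx":0,"ry":0,"rz":0,"jaw":0.6}]'
```

```text
time_s: 31.55
tool_pos: [0.5326, 0.3125, 0.0856]
tcp_rot: [0.0, -0.684, 0.729, -0.0]
contact_force: [-0.5, -0.4, -0.4]
gripper_width: 0.0394
finger_force: 30.0
time_s: 32.05
tool_pos: [0.5323, 0.3122, 0.0851]
tcp_rot: [0.0, -0.684, 0.729, 0.0]
contact_force: [0.3, -0.0, 0.1]
gripper_width: 0.0525
finger_force: 0.0
```

```bash
python3 -m jog '[{"dx":0,"dy":0,"dz":-0.8,"rx":0,"ry":0,"rz":0,"jaw":0.6},{"dx":0,"dy":0,"dz":-2,"rx":0,"ry":0,"rz":0,"jaw":0.6},{"dx":0,"dy":0,"dz":-3.5,"rx":0,"ry":0,"rz":0,"jaw":0.6},{"dx":-1,"dy":0,"dz":-4.5,"rx":0,"ry":0,"rz":0,"jaw":0.6},{"dx":-3,"dy":0,"dz":-4.5,"rx":0,"ry":0,"rz":0,"jaw":0.6},{"dx":-3.5,"dy":0,"dz":-4.5,"rx":0,"ry":0,"rz":0,"jaw":0.6},{"dx":-3.5,"dy":0,"dz":-4.5,"rx":0,"ry":0,"rz":0,"jaw":0.6},{"dx":-3.5,"dy":0,"dz":-4.5,"rx":0,"ry":0,"rz":0,"jaw":0.6}]'
python3 - <<'E'
from q import *
snap("wrist","w14")
meas("w14",(.532,.3115),.085,.1,.08,"yellow"); meas("w14",(.532,.3115),.102,.115,.04,"loupe")
E
```

```text
time_s: 32.85
tool_pos: [0.5375, 0.3991, 0.1967]
tcp_rot: [-0.001, -0.684, 0.729, -0.0]
contact_force: [-0.1, -1.0, -0.5]
gripper_width: 0.0525
finger_force: 0.0
yellow ctr 530.9 312.2 size 110.2 66.8 long 176.3 z [0.0859 0.0932 0.0946] 1770
loupe ctr 532.0 312.9 size 40.1 39.7 long 176.5 z [0.1029 0.1059 0.1086] 1681
```

View pics/w14.png

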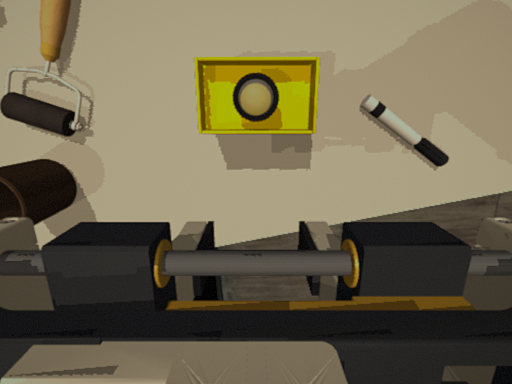

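The loupe stands upright at (257,97) in the yellow tray. The rim is at 94 mm and the loupe top at 109 mm, both as expected, so I'm handing in.

```bash
python3 -c "
from station import bot
print(bot.job_done())"
```

```text
the job is handed in; nothing more can be done
None
```

I built the desk tidy in the required order and handed it in at about 33 s of the 134 s allowed, with the last measurements showing both trays seated and the loupe upright in the yellow tray; the first try at gripping the loupe closed too late, the second held, and the judge returned no result.

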